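# Put the tea shaker back together on its mat

### The job

Put the steel tea shaker back together in the middle of the round black mat (not the square one): first stand the open tin there, then hang the perforated strainer in it by its collar, then seat the domed top in the strainer, then put the cap over the top's neck. Every part must sit upright and fully home, and the tumbler, jigger, jar lid and dish standing among the parts must be left where they are.

Things in the scene. Friction and masses are not known exactly. Their poses are not given: they have to be found in the camera images.
- tin_mid (a point): Open steel tin (beaker), loose, mouth up: 76 mm tall, 54 mm across at the foot, 58 mm at the mouth (50 mm clear inside, 4 mm wall), about 0.2 kg. The point is on its axis, half-way up (38 mm above its underside); z up; round, so yaw means nothing.
- strainer_mid (a point): Steel strainer, loose, 69 mm tall, 0.13 kg: perforated basket (30 mm across at the foot, 45 mm at the top, 45 mm tall) under a plain collar 62 mm across, 24 mm tall, with a 43 mm hole. Point: on the axis, half-way up the collar, 57 mm above the foot; grip the collar there. Seated, the collar rests on the tin rim and this point is 50 mm above the tin point. z up, round.
- top_mid (a point): Domed steel top, loose, 79 mm tall, 0.15 kg: plug (30 to 38 mm across, 16 mm tall), dome 62 mm across up to a 44 mm shoulder at 46 mm, neck 25 mm across, 33 mm tall. Point: on the axis, in the neck, 64 mm above the foot, 18 above the shoulder; grip the neck. Seated, plug in the strainer hole and dome edge on the collar, this point is 60 mm above the strainer point. z up, round.
- cap_mid (a point): Steel cap, loose, standing mouth down: plain cup upside down, 40 mm tall, 43 mm across at the mouth, 38 mm at the closed top, mouth 35 mm clear and 35 mm deep, 0.06 kg. Point: on its axis, half-way up (20 mm above the lower rim). Seated, it covers the neck, rim on the shoulder, and this point is 2 mm above the top part's point. z up, round.
- round_mat_top (a point): The round black rubber mat, 100 mm across, 3 mm thick, fixed to the counter. The point is the centre of its upper face; +z up.
- square_mat_top (a point): The square black rubber mat, 85 by 85 mm, 3 mm thick, fixed: not the one to use. The point is the centre of its upper face; +z up, x and y along its sides.
- tumbler_mid (a point): A green glass tumbler, 68 mm across and 80 mm tall, loose, to be left alone. The point is on its axis, half-way up.
- jigger_mid (a point): A brass hourglass-shaped jigger, 38 mm across and 60 mm tall, loose, to be left alone. The point is on its axis, half-way up.
- jar_lid_mid (a point): A flat black plastic jar lid, 44 mm across and 16 mm tall, loose, to be left alone. The point is on its axis, half-way up.
- dish_mid (a point): A small white ceramic dish, 44 mm across and 22 mm tall, loose, to be left alone. The point is on its axis, half-way up.
There are look-alikes about, which are no part of the job. Leave any blue or green look-alike of the part that bears cap_mid alone.

How it is judged (in metres and radians):
On the way, in this order (a step that is already met when the one before it is completed fails the run):
1. the tin stands upright and still in the middle of the round mat (horizontal distance between tin_mid and round_mat_top below 0.015 m and angle between tin_mid's own z axis and vertical below 0.08 rad and z of tin_mid in the frame of round_mat_top between 0.033 and 0.043 m and linear speed of tin below 0.02 m/s), for 0.2 s.
2. the strainer hangs fully home in the tin on the mat (horizontal distance between tin_mid and round_mat_top below 0.015 m and angle between tin_mid's own z axis and vertical below 0.08 rad and z of tin_mid in the frame of round_mat_top between 0.033 and 0.043 m and horizontal distance between strainer_mid and tin_mid below 0.006 m and angle between strainer_mid's own z axis and vertical below 0.1 rad and z of strainer_mid in the frame of tin_mid between 0.045 and 0.055 m), for 0.2 s.
3. the top is seated in the strainer (all of step 2 and horizontal distance between top_mid and strainer_mid below 0.006 m and angle between top_mid's own z axis and vertical below 0.1 rad and z of top_mid in the frame of strainer_mid between 0.055 and 0.065 m), for 0.2 s.
4. the cap is over the neck of the top (all of step 3 and horizontal distance between cap_mid and top_mid below 0.008 m and angle between cap_mid's own z axis and vertical below 0.1 rad and z of cap_mid in the frame of top_mid between -0.003 and 0.007 m), for 0.2 s.
At the end, for the whole second after the job is handed in: Tin upright within 15 mm of the round mat's centre, strainer hanging in it, top in the strainer, cap over the neck: each within 5 mm of its seated height, 6 mm (cap 8 mm) sideways of the part below, 0.1 rad of upright (tin 0.08); all at rest (all of step 4 and linear speed of each of tin, strainer, top, cap below 0.02 m/s); the robot touches nothing.
It fails at once if the tumbler is pushed more than 30 mm or knocked over (distance of tumbler_mid from where it was at the start of the episode above 0.03 m or angle between tumbler_mid's own z axis and vertical above 0.5 rad).
It fails at once if the jigger is pushed more than 30 mm or knocked over (distance of jigger_mid from where it was at the start of the episode above 0.03 m or angle between jigger_mid's own z axis and vertical above 0.5 rad).
It fails at once if the jar lid is pushed more than 30 mm or knocked over (distance of jar_lid_mid from where it was at the start of the episode above 0.03 m or angle between jar_lid_mid's own z axis and vertical above 0.5 rad).
It fails at once if the dish is pushed more than 30 mm or knocked over (distance of dish_mid from where it was at the start of the episode above 0.03 m or angle between dish_mid's own z axis and vertical above 0.5 rad).
It also fails if it takes over 112 s, if anything falls off the work surface, if the arm or the gripper's body presses on something with over 40 N, if the wrist force passes 120 N, or if a joint passes its speed limit or range.

### The arm

A 7-joint arm with a two-finger parallel gripper is mounted at the origin on the work surface. World frame = base frame: x ahead of the robot, y to its left, z up, the work surface at z = 0. Lengths are in mm, angles in rad, forces in N, time in s.
With the tool pointing down it reaches from about 400 to 900 mm from the base axis. Payload 5.6 kg.
Tool frame: the origin (TCP) lies midway between the tips of the shut fingers; the grasp point (between the pads) lies 19 mm behind it; x points along the fingers, y is the direction in which the jaws open and shut, and the axes are right-handed (so a half turn about x gives the same grasp; the last joint's range is limited). The gripper opens to 92 mm and grips with 3 to 60 N. Pads are 20 mm wide; open, the fingers measure 128 mm over their backs; the gripper's body (75 mm by 189 mm) begins 69 mm behind the grasp point.
Start: joints at [1.211, 0.468, -0.012, 1.603, 0.006, 1.071, -0.056], TCP at [202.451, -617.675, 214.592] pointing down, gripper open.
Joint ranges: [-2.53, 2.53], [-0.31, 2.02], [-1.57, 1.55], [0.28, 2.44], [-1.29, 4.43], [0.15, 1.84], [-2.92, 2.92]. Speed limits (rad/s): [2.57, 2.57, 3.14, 3.14, 3.14, 3.14, 3.14].

### API

Orientations are given as a rotation vector (axis times angle).
In Python, from cell import robot, grip, kin, viewer gives the robot as it stands. Calls block until the motion is done:
- robot.movep(position, orientation): joint-space move of the TCP to a pose.
- robot.servo_line(position, feed=150, rotation=None): straight line of the TCP; rotation=None keeps the orientation; feed is the mean speed in mm/s.
- robot.goto_joints(angles): joint-space move.
- grip(opening, newtons=None): opening from 0.0 (shut) to 1.0 (fully open); newtons is the grip in N (None keeps the last); returns when the fingers have stopped.
- robot.hold(seconds).
- kin.ik(position, orientation): joint angles nearest the present ones, or None.
- robot.observe(): the state.
- viewer.read_camera(name): name is "scene" or "top"; returns the picture (480x640x3 uint8, red, green, blue); there is no depth.
- viewer.camera_info(name): a dict with "camera_matrix" (3x3 intrinsics, pixels), "R" (3x3) and "t" (3): a world point X has camera coordinates R X + t. Camera axes: x right, y down, z forward; pixel columns grow to the right and rows downward; lengths in mm; the calibration is good to about 2 mm. A picture is of the moment at which its call begins. camera_info takes no time and is no camera call.
A pose or a line that the arm cannot do raises robot.IKError and nothing moves.
- robot.job_done(): hands the job in, once; it reports no verdict.
Trained networks look in the newest picture that a camera, given by its name, has taken for a name from the list of things; names that differ only in an ending like _2 or _b are one class to them, and where a whole thing is asked for, a point or a joint stands for the part that bears it (a point fixed in the world has none). Each returns a list of dicts, best first, with "confidence" (0 to 1); they miss things now and then, are a little off and sometimes report something else, mostly with a low value. They report only what shows in the picture. A call takes as long as a camera call. They do not tell look-alikes from the thing itself.
- viewer.silhouettes(name, camera): "mask" (480x640 bool, what is visible of it).
- viewer.pinpoint(name, camera): "at" ([x, y, z] in mm, in the coordinates of the camera as it stood for that picture, good to about 4 mm: a listed point, or the origin of a listed thing).
The state is a dict: "t": time; "joints": joint angles; "joint_velocities": joint speeds; "joint_torque": joint torques, N m; "tcp_pos": TCP position; "tcp_rot": TCP orientation; "contact_force": force on the tool from outside, world axes, zero at the start; "wrist_torque": the same for the moment, N m; "grip_width": opening from 0.0 (shut) to 1.0 (fully open).
Only numpy, scipy, OpenCV 4.12 (cv2) and the standard library are available. Lean on these libraries where they do the work, as an engineer would, in place of code of your own. Each camera call takes 0.05 s, during which the arm holds its last target.

## Working session

There is one attempt and no reset: what is moved stays moved. The work goes in short steps, each a Python script; the robot and the scene stay as the last script left them, time stands still between calls to the robot, and variables do not carry over. Pictures are saved under pics/ and viewed, and the job is handed in when it is done.

```bash
ls; mkdir -p pics
python3 - <<'E'
from cell import robot, grip, kin, viewer
import cv2
for c in("scene","top"):
    im=viewer.read_camera(c); cv2.imwrite(f"pics/{c}0.png",im[:,:,::-1]); i=viewer.camera_info(c); print(c,i)
s=robot.observe(); print(s)
E
```

```text
pics
scene {'camera_matrix': array([[571.55721612,   0.        , 311.82976538],
       [  0.        , 571.55721612, 242.57115228],
       [  0.        ,   0.        ,   1.        ]]), 'R': array([[-0.58023318,  0.81442705,  0.00616763],
       [ 0.68539512,  0.49236795, -0.53647677],
       [-0.43995794, -0.30705435, -0.84389255]]), 't': array([ 309.74171736, -353.69004238, 1306.40301414])}
top {'camera_matrix': array([[442.74335716,   0.        , 322.20345851],
       [  0.        , 442.74335716, 239.7666209 ],
       [  0.        ,   0.        ,   1.        ]]), 'R': array([[-0.0935156 , -0.99561524,  0.0022654 ],
       [-0.97219291,  0.09082446, -0.21585148],
       [ 0.21469927, -0.02238788, -0.97642358]]), 't': array([ 45.65216015, 595.18174578, 890.02067324])}
{'t': 0.1, 'joints': array([ 1.21095827,  0.4682664 , -0.01163952,  1.60351396,  0.00603646,
        1.07143688, -0.0563225 ]), 'joint_velocities': array([ 0.00020693, -0.00190578,  0.0018425 , -0.00213331, -0.00050917,
       -0.00059752, -0.00193545]), 'joint_torque': array([ 1.77759397e-03, -5.21647131e+01, -1.20302042e-02, -2.44366390e+01,
       -5.67598036e-02,  1.40738144e-02,  6.39663222e-05]), 'tcp_pos': array([ 202.29879393, -617.16168916,  213.75766169]), 'tcp_rot': array([ 2.05058711,  0.3292252 , -2.05137477]), 'contact_force': array([-0.05848882,  0.79686147,  0.64008019]), 'wrist_torque': array([0.00816528, 0.01190195, 0.05465905]), 'grip_width': 0.999365771847723}
```

View pics/scene0.png

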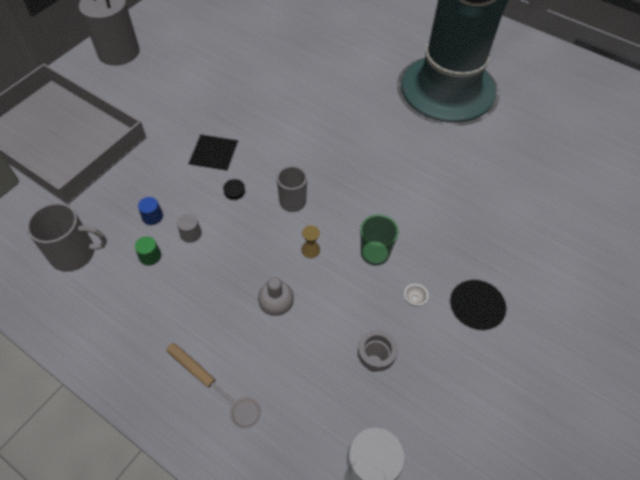

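View pics/top0.png

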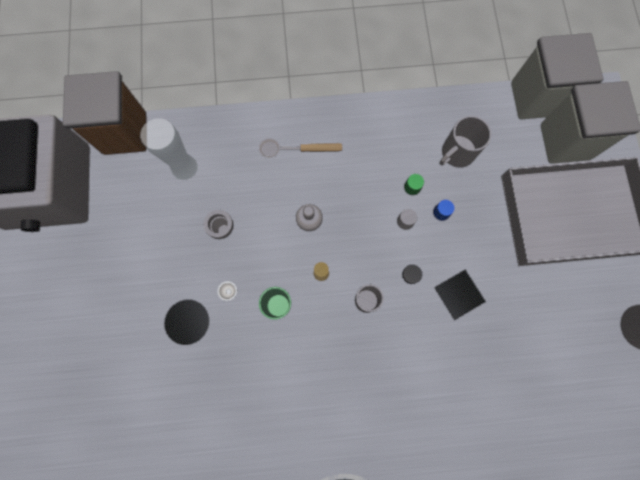

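```bash
cat > h.py <<'E'
from cell import robot, grip, kin, viewer
import numpy as np, cv2
from scipy.optimize import least_squares
# profiles (z from foot, diameter)
P={'tin_mid':[(0,54),(76,58)],'strainer_mid':[(0,30),(45,45),(45,62),(69,62)],
 'top_mid':[(0,30),(16,38),(16,62),(46,44),(46,25),(79,25)],'cap_mid':[(0,43),(40,38)],
 'round_mat_top':[(-3,100),(0,100)],'tumbler_mid':[(0,68),(80,68)],'jigger_mid':[(0,38),(30,20),(60,38)],
 'jar_lid_mid':[(0,44),(16,44)],'dish_mid':[(0,30),(22,44)]}
MID={'tin_mid':38,'strainer_mid':57,'top_mid':64,'cap_mid':20,'round_mat_top':0,'tumbler_mid':40,'jigger_mid':30,'jar_lid_mid':8,'dish_mid':11}
def proj(X,c):
    i=viewer.camera_info(c); Y=np.atleast_2d(X)@i['R'].T+i['t']; p=Y@i['camera_matrix'].T
    return p[:,:2]/p[:,2:]
def toworld(a,c):
    i=viewer.camera_info(c); return i['R'].T@(np.array(a)-i['t'])
a=np.linspace(0,2*np.pi,48,endpoint=False); ring=np.c_[np.cos(a),np.sin(a)]
def model_bbox(name,xy,z0,c):
    m=np.zeros((480*4,640*4),np.uint8)
    pr=P[name]; R=[proj(np.c_[xy+ring*d/2,np.full(48,z0+z)],c) for z,d in pr]
    for A,B in zip(R[:-1],R[1:]):
        h=cv2.convexHull(np.r_[A,B].astype(np.float32)); cv2.fillPoly(m,[np.round((h+.5)*4).astype(int)],1)
    ys,xs=np.nonzero(m); return np.array([xs.mean(),ys.mean()])/4-.5+.125
def bestmask(name,c,near=None,rad=40):
    out=[]
    for s in viewer.silhouettes(name,c):
        ys,xs=np.nonzero(s['mask']); 
        if len(xs)==0: continue
        p=np.array([xs.mean(),ys.mean()])
        if near is None or np.linalg.norm(p-near)<rad: out.append((s['confidence'],p,len(xs),s['mask']))
    return out
def fit(name,cents,z0,x0):
    f=lambda x: np.concatenate([model_bbox(name,x,z0,c)-p for c,p in cents.items()])
    r=least_squares(f,x0,diff_step=1e-2,x_scale=10); return r.x,f(r.x)
E
cat > m.py <<'E'
from h import *
nearT={'tin_mid':(368,299),'strainer_mid':(219,224),'top_mid':(309,216),'cap_mid':(408,218),'round_mat_top':(187,322),'tumbler_mid':(276,303),'jigger_mid':(321,271),'jar_lid_mid':(412,274),'dish_mid':(228,291)}
nearS={'tin_mid':(292,190),'strainer_mid':(377,350),'top_mid':(276,295),'cap_mid':(189,228),'round_mat_top':(478,304),'tumbler_mid':(378,240),'jigger_mid':(311,242),'jar_lid_mid':(234,189),'dish_mid':(416,295)}
for c in('scene','top'):
    im=viewer.read_camera(c)
for n in P:
    pp={}; ce={}
    for c,near in(('scene',nearS),('top',nearT)):
        pp[c]=[(round(d['confidence'],2),toworld(d['at'],c).round(0).tolist()) for d in viewer.pinpoint(n,c)][:3]
        b=bestmask(n,c,np.array(near[n]),18)
        if b: ce[c]=b[0][1]; 
        else: print('no mask',n,c)
    print(n,pp)
    z0=3 if n=='round_mat_top' else 0
    # initial from the top pixel by ray to mid height
    i=viewer.camera_info('top'); r=i['R'].T@np.linalg.solve(i['camera_matrix'],[*nearT[n],1]); C=-i['R'].T@i['t']
    x0=(C+r*(20-C[2])/r[2])[:2]
    if ce:
        print('   fit',*[(list(q),*[v.round(1) for v in fit(n,q,z0,x0)]) for q in [ce]+[{k:v} for k,v in ce.items()]])
E
python3 m.py
python3 - <<'E'
import cv2
a=cv2.imread('pics/scene0.png')[180:280,110:270]; cv2.imwrite('pics/cap0.png',cv2.resize(a,None,fx=4.5,fy=4.5,interpolation=cv2.INTER_CUBIC))
E
```

```text
tin_mid {'scene': [(0.98, [465.0, -95.0, 40.0])], 'top': [(0.6, [467.0, -95.0, 34.0])]}
   fit (['scene', 'top'], array([465.2, -96.1]), array([ 0.5, -0.1,  0.3, -0.4])) (['scene'], array([466. , -96.6]), array([0., 0.])) (['top'], array([464.4, -95.4]), array([-0., -0.]))
strainer_mid {'scene': [(0.55, [655.0, 214.0, 57.0]), (0.16, [512.0, 207.0, 11.0])], 'top': [(0.65, [652.0, 213.0, 60.0]), (0.18, [512.0, 213.0, 10.0])]}
   fit (['scene', 'top'], array([655.6, 212.6]), array([ 0.1, -0.2,  0. , -0.3])) (['scene'], array([656. , 212.6]), array([-0., -0.])) (['top'], array([654.9, 212.6]), array([0., 0.]))
top_mid {'scene': [(0.92, [664.0, 13.0, 63.0])], 'top': [(0.81, [660.0, 18.0, 65.0])]}
   fit (['scene', 'top'], array([663.7,  14.1]), array([-0.1,  0.3,  0.1,  0.3])) (['scene'], array([663.2,  14. ]), array([0., 0.])) (['top'], array([664.6,  14.4]), array([-0.,  0.]))
cap_mid {'scene': [(0.72, [653.0, -296.0, 20.0]), (0.61, [718.0, -234.0, 21.0]), (0.56, [639.0, -206.0, 18.0])], 'top': [(0.85, [652.0, -294.0, 21.0]), (0.72, [456.0, 306.0, 5.0]), (0.59, [640.0, -203.0, 18.0])]}

[... 897 characters left out ...]
 (['scene'], array([538.2,  -1.6]), array([-0., -0.])) (['top'], array([533.9,  -1.7]), array([ 0.1, -0. ]))
jar_lid_mid {'scene': [(0.72, [511.0, -204.0, 5.0])], 'top': [(0.77, [512.0, -206.0, 6.0]), (0.49, [664.0, 13.0, 62.0])]}
   fit (['scene', 'top'], array([ 514.2, -205.2]), array([ 0.5, -0.3,  0.2, -0.6])) (['scene'], array([ 515.4, -205.3]), array([-0.,  0.])) (['top'], array([ 513. , -204.7]), array([-0.,  0.]))
dish_mid {'scene': [(0.81, [511.0, 208.0, 12.0])], 'top': [(0.77, [515.0, 209.0, 12.0])]}
   fit (['scene', 'top'], array([513.3, 208.3]), array([-0.2, -0.2, -0.3, -0.1])) (['scene'], array([513.5, 208.8]), array([-0.,  0.])) (['top'], array([513.1, 207.7]), array([0., 0.]))
```

View pics/cap0.png

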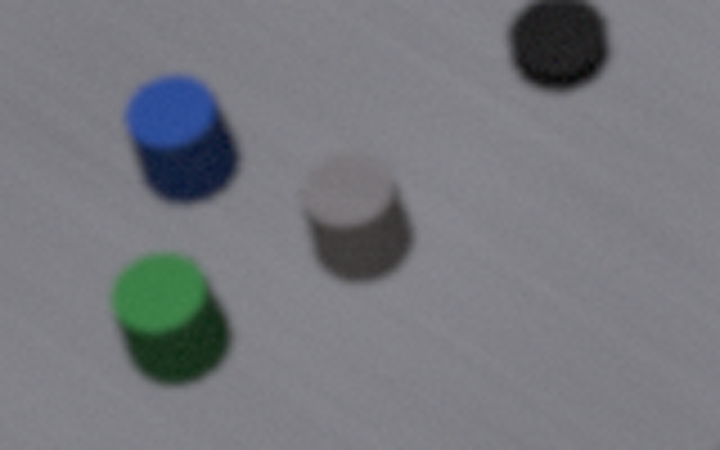

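Cap candidates in the scene view are blue (150,210), green (147,250) and plain steel (189,228). The task excludes the blue and green ones, and the crop confirms that (189,228) is the bare steel cup, mouth down. The round mat is at scene (478,304). I'll do the tin first, squeezing it in two directions to centre it in the gripper.

```bash
cat >> h.py <<'E'
from scipy.spatial.transform import Rotation as Ro
def rot(th):
    c,s=np.cos(th),np.sin(th); return Ro.from_matrix(np.array([[0,c,s],[0,s,-c],[-1,0,0]])).as_rotvec()
def st(msg=''):
    o=robot.observe(); print(msg,'t',round(o['t'],2),'tcp',o['tcp_pos'].round(1),'F',o['contact_force'].round(1),'g',round(o['grip_width'],3),flush=True); return o
def squeeze2(xy,z,th,hover,n1,n2,op=1.0):
    """centre by squeezing at th+90deg gently, then grip at th"""
    grip(op); robot.movep([*xy,hover],rot(th+np.pi/2)); robot.servo_line([*xy,z],feed=150); st('down')
    grip(0,n1); st('sq1'); grip(op)
    robot.servo_line([*xy,z],feed=150,rotation=rot(th)); st('turn')
    grip(0,n2); st('grip')
E
python3 - <<'E'
from h import *
for xy,z in (((465,-96),150),((465,-96),26),((456,304),30),((655.5,212.5),38),((664,14),49),((640,-209),9)):
    print(xy,[(d,None if (q:=kin.ik([*xy,z],rot(np.radians(d)))) is None else q.round(2)[[0,6]].tolist()) for d in (-45,0,40,45,90,130,180,220,270)])
th0=Ro.from_rotvec(robot.observe()['tcp_rot']).as_matrix(); print(th0.round(2))
E
```

```text
(465, -96) [(-45, [0.53, -0.82]), (0, [0.62, -0.08]), (40, [0.7, 0.57]), (45, [0.71, 0.66]), (90, [0.82, 1.37]), (130, [1.13, 1.72]), (180, [-0.89, -2.26]), (220, [0.3, -2.38]), (270, [0.43, -1.56])]
(465, -96) [(-45, [0.42, -0.94]), (0, [0.52, -0.26]), (40, [0.61, 0.35]), (45, [0.62, 0.43]), (90, [0.61, 1.22]), (130, [1.09, 1.41]), (180, [0.04, -2.91]), (220, [0.17, -2.35]), (270, [0.29, -1.6])]
(456, 304) [(-45, [-0.13, -1.95]), (0, [-0.05, -1.25]), (40, [-0.02, -0.59]), (45, [-0.01, -0.5]), (90, [0.02, 0.24]), (130, [0.15, 0.81]), (180, [0.24, 1.57]), (220, [0.24, 2.27]), (270, [-0.11, -2.76])]
(655.5, 212.5) [(-45, [0.04, -1.56]), (0, [0.07, -0.79]), (40, [0.04, -0.07]), (45, [0.05, 0.01]), (90, [0.08, 0.76]), (130, [0.3, 1.23]), (180, [0.36, 2.02]), (220, [-0.92, -2.2]), (270, [-0.08, -2.21])]
(664, 14) [(-45, [0.2, -1.12]), (0, [0.32, -0.45]), (40, [0.45, 0.12]), (45, [0.46, 0.19]), (90, [0.47, 0.97]), (130, [0.68, 1.42]), (180, [-0.84, -2.35]), (220, [-0.03, -2.55]), (270, [0.1, -1.81])]
(640, -209) [(-45, [0.45, -0.73]), (0, [0.54, -0.04]), (40, [0.61, 0.6]), (45, [0.62, 0.67]), (90, [0.68, 1.39]), (130, [1.01, 1.74]), (180, [0.1, -2.69]), (220, [0.2, -2.11]), (270, [0.35, -1.4])]
[[-0.    0.31 -0.95]
 [-0.   -0.95 -0.31]
 [-1.    0.    0.  ]]
```

Run:
```python
from h import *
squeeze2((465.2,-96),28,0,170,6,20)
robot.servo_line([465.2,-96,170],feed=200); st('lift')
for c in('scene','top'): cv2.imwrite(f"pics/{c}1.png",viewer.read_camera(c)[:,:,::-1])
```

```text
down t 5.42 tcp [465.8 -96.   28.6] F [ 0.8  0.1 -0.7] g 1.003
sq1 t 6.04 tcp [465.3 -96.3  28.1] F [-0.4 -1.3  2. ] g 0.622
turn t 8.43 tcp [465.2 -95.9  28. ] F [-0.3  0.1  0.1] g 1.001
grip t 9.04 tcp [464.9 -96.   28. ] F [-0.4 -0.6  1.2] g 0.63
lift t 9.9 tcp [464.2 -95.9 169. ] F [-0.4 -0.4 -3. ] g 0.627
```

View pics/scene1.png

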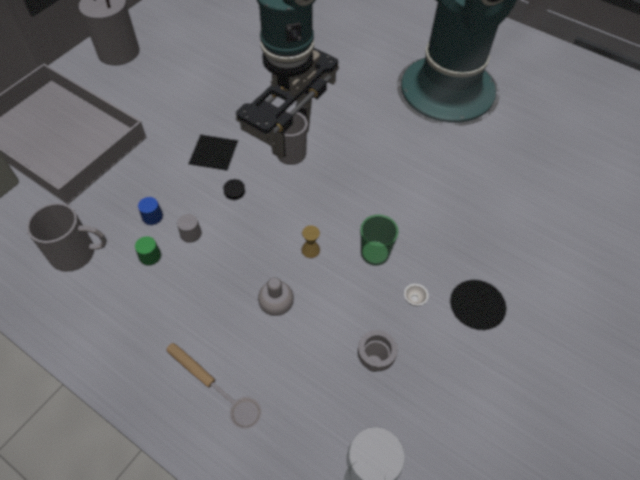

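The lift shows the tin held upright at about (290,140). I'll carry it to the mat.

Run:
```python
from h import *
robot.movep([456,304,170],rot(0)); st('over')
robot.servo_line([456,304,45],feed=200); robot.servo_line([456,304,31.3],feed=40); st('down')
grip(1.0); st('open'); robot.servo_line([456,304,180],feed=250)
st('up')
robot.movep([655.6,212.6,190],rot(0)); st()
for c in('scene','top'): cv2.imwrite(f"pics/{c}2.png",viewer.read_camera(c)[:,:,::-1])
for c in('scene','top'):
    for d in viewer.pinpoint('tin_mid',c)[:2]: print(c,d['confidence'],toworld(d['at'],c).round(1))
ce={c:max(bestmask('tin_mid',c),key=lambda b:b[0])[1] for c in('scene','top')}
print(ce,fit('tin_mid',ce,3,[456,304]))
ce={c:max(bestmask('round_mat_top',c),key=lambda b:b[0])[1] for c in('scene','top')}
```

```text
over t 11.48 tcp [456.8 302.3 169.7] F [-0.9  0.1 -3.1] g 0.629
down t 12.75 tcp [455.9 304.   31.2] F [-0.4 -0.3 -3.2] g 0.63
open t 13.41 tcp [456.  304.   31.3] F [-0.4  0.4  0.8] g 1.0
up t 14.15 tcp [455.5 303.2 179. ] F [ 0.2 -0.4 -0.4] g 1.003
 t 15.03 tcp [653.6 214.4 188.9] F [-0.5 -0.2  0.7] g 0.999
scene 0.65 [454.8 305.   43.6]
top 0.57 [455.9 302.4  41.2]
{'scene': array([483.41463415, 292.30284553]), 'top': array([177.3601757 , 321.02489019])} (array([455.8670212 , 305.53876185]), array([ 1.55224425,  0.07319494,  1.68888956, -0.8290379 ]))
```

View pics/top2.png

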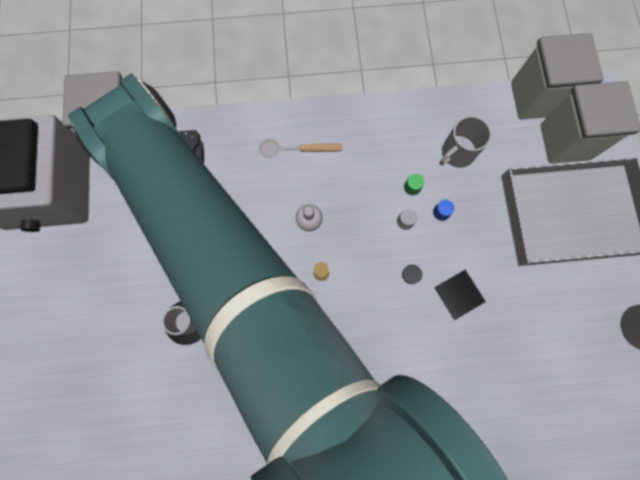

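View pics/scene2.png

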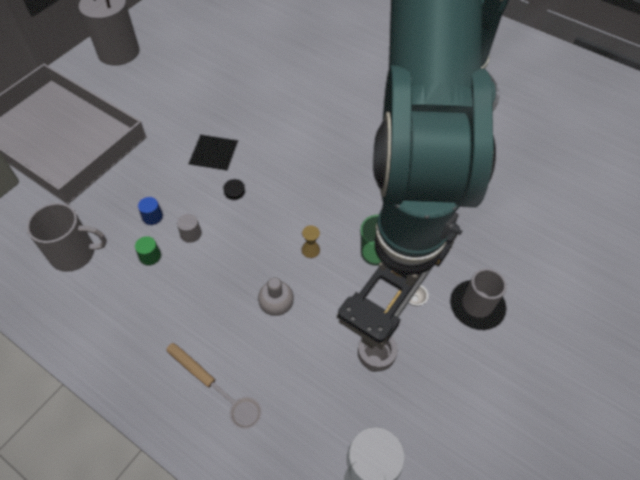

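The tin stands upright and centred on the round mat at scene (485,295). Next is the strainer.

```bash
python3 - <<'E'
from h import *
squeeze2((655.6,212.6),38,0,150,4,15)
robot.servo_line([655.6,212.6,190],feed=200); st('lift')
robot.movep([456,304,190],rot(0)); robot.hold(0.2); st('over')
for c in('scene','top'): cv2.imwrite(f"pics/{c}3.png",viewer.read_camera(c)[:,:,::-1])
E
python3 - <<'E'
import cv2
a=cv2.imread('pics/scene3.png')[150:350,380:600]; cv2.imwrite('pics/s3c.png',cv2.resize(a,None,fx=3,fy=3,interpolation=cv2.INTER_CUBIC))
E
```

```text
down t 17.8 tcp [656.2 213.2  39. ] F [0.4 1.1 0.3] g 1.0
sq1 t 18.34 tcp [655.8 212.6  38.4] F [-0.8 -0.3  2.8] g 0.682
turn t 20.65 tcp [655.6 212.6  38. ] F [-0.7 -0.  -0.1] g 1.003
grip t 21.22 tcp [655.6 212.6  38. ] F [-0.1 -0.5  0.1] g 0.664
lift t 22.12 tcp [654.7 212.1 188.5] F [-0.1 -0.4 -1.3] g 0.665
over t 23.21 tcp [457.4 303.2 189.7] F [-1.  -0.1 -1.1] g 0.666
```

View pics/s3c.png

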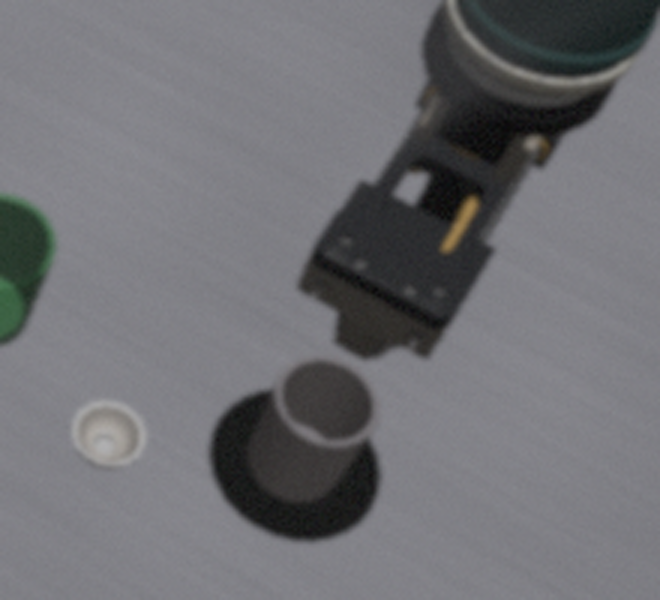

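Run:
```python
import cv2
a=cv2.imread('pics/top3.png')[230:390,60:280]; b=cv2.imread('pics/scene3.png')[180:320,420:580]; 
import numpy as np
a=cv2.convertScaleAbs(cv2.resize(a,None,fx=3,fy=3,interpolation=cv2.INTER_CUBIC),alpha=1.8)
b=cv2.convertScaleAbs(cv2.resize(b,(548,480),interpolation=cv2.INTER_CUBIC),alpha=2.2)
cv2.imwrite('pics/t3c.png',cv2.resize(np.hstack([a[:480,:640],b]),(800,323)))
```

```text
(no output)
```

View pics/t3c.png

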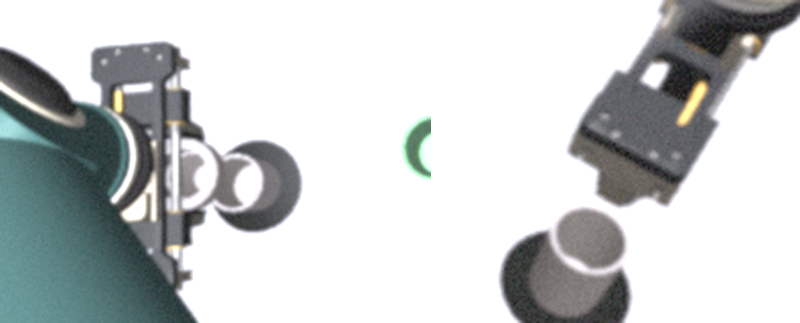

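The top view shows the strainer between the fingers. I'll lower it into the tin and watch the force.

Run:
```python
from h import *
robot.servo_line([456,304,125],feed=150)
for z in (105,95,88,82,77,74,72.3):
    robot.servo_line([456,304,z],feed=50); o=st(z)
    if o['contact_force'][2]>8: print('STOP'); break
```

```text
105 t 24.44 tcp [455.9 304.  104.8] F [ 0.  -0.7 -1.4] g 0.665
95 t 24.79 tcp [455.7 303.8  94.6] F [ 0.3  0.6 -1.5] g 0.665
88 t 25.08 tcp [455.7 303.9  87.6] F [-0.9 -0.  -1.2] g 0.665
82 t 25.35 tcp [455.8 303.8  81.6] F [ 0.8  0.2 -1.6] g 0.664
77 t 25.6 tcp [455.8 303.8  76.7] F [ 0.1  0.1 -1.2] g 0.662
74 t 25.85 tcp [455.9 303.9  73.8] F [-0.3  0.3 -1.4] g 0.665
72.3 t 26.1 tcp [456.  304.   72.2] F [-0.8 -0.3 -1.1] g 0.665
```

Run:
```python
from h import *
grip(1.0); st('open'); robot.servo_line([456,304,190],feed=250)
robot.movep([664,14,170],rot(np.pi/2)); robot.hold(.2); st()
for c in('scene','top'): cv2.imwrite(f"pics/{c}4.png",viewer.read_camera(c)[:,:,::-1])
for c in('scene','top'):
  for n in('tin_mid','strainer_mid','top_mid'):
    for d in viewer.pinpoint(n,c)[:2]: print(c,n,round(d['confidence'],2),toworld(d['at'],c).round(1))
ce={c:[x[:3] for x in bestmask('strainer_mid',c)] for c in('scene','top')}
print(ce)
a=cv2.imread('pics/top4.png')[250:370,110:270]; b=cv2.imread('pics/scene4.png')[230:350,400:560]
cv2.imwrite('pics/c4.png',np.hstack([cv2.convertScaleAbs(cv2.resize(x,(400,300),interpolation=cv2.INTER_CUBIC),alpha=1.4) for x in(a,b)]))
```

```text
open t 26.72 tcp [456.  304.   72.3] F [-0.1 -0.7  0.5] g 0.999
 t 29.28 tcp [663.8  14.9 170.1] F [-0.9 -0.2  0.3] g 1.001
scene tin_mid 0.94 [453.3 305.4  40.9]
scene strainer_mid 0.68 [457.  303.8  92.7]
scene strainer_mid 0.3 [457.8 305.7  41.7]
scene top_mid 0.87 [663.4  13.5  62.8]
top tin_mid 0.75 [456.1 303.6  35. ]
top strainer_mid 0.78 [454.3 304.4  94.1]
top top_mid 0.68 [663.3  15.4  60.8]
{'scene': [(0.61, array([490.80285036, 279.51939826]), 1263)], 'top': [(0.7, array([173.58305463, 319.48160535]), 897)]}
```

View pics/c4.png

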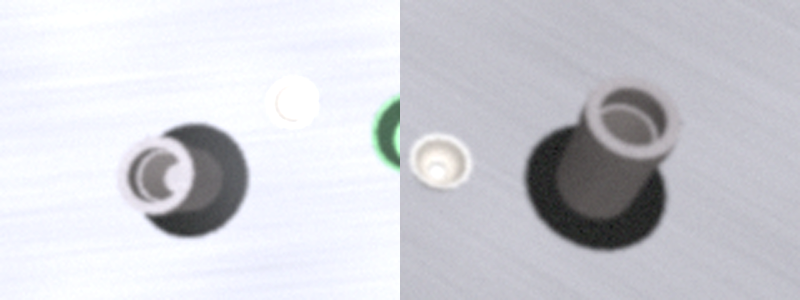

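The strainer hangs level in the tin: scene crop about (625,120), height measured near 93 mm against 91 expected. Next is the domed top.

Run:
```python
from h import *
squeeze2((663.8,14.1),50,0,150,4,15,op=0.7)
robot.servo_line([663.8,14.1,270],feed=200); robot.hold(.2); st('lift')
cv2.imwrite("pics/scene5.png",viewer.read_camera('scene')[:,:,::-1])
robot.movep([456,304,270],rot(0)); robot.hold(.3); st('over')
cv2.imwrite("pics/top5.png",viewer.read_camera('top')[:,:,::-1])
a=cv2.imread('pics/top5.png')[200:380,30:270]; b=cv2.imread('pics/scene5.png')[140:320,200:440]
cv2.imwrite('pics/c5.png',np.hstack([cv2.convertScaleAbs(cv2.resize(x,(400,300),interpolation=cv2.INTER_CUBIC),alpha=1.4) for x in(a,b)]))
```

```text
down t 31.43 tcp [664.6  14.4  51.1] F [-0.1 -0.6 -0.1] g 0.7
sq1 t 32.1 tcp [663.9  14.1  50.1] F [-0.4 -0.   1.2] g 0.272
turn t 34.54 tcp [663.8  14.1  50. ] F [0.4 0.8 0.5] g 0.699
grip t 35.23 tcp [663.7  14.1  49.9] F [ 0.8  0.1 -0.2] g 0.265
lift t 36.67 tcp [663.4  14.1 268.8] F [ 0.4 -1.2 -1.8] g 0.266
over t 38.37 tcp [456.5 303.5 269.8] F [ 1.  -0.3 -1.4] g 0.269
```

View pics/c5.png

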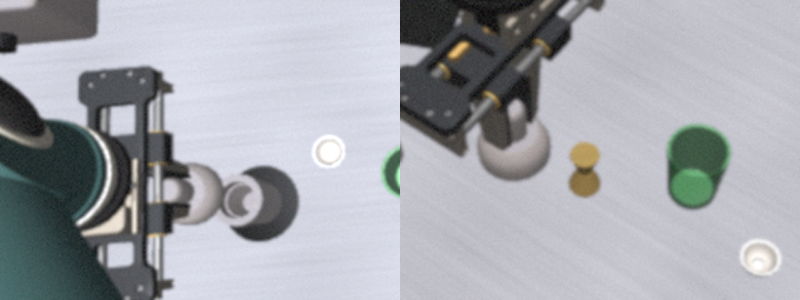

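The top is held upright by the neck. I'll lower it; the seated TCP height is 137.

Run:
```python
from h import *
robot.servo_line([456,304,170],feed=150)
for z in (158,152,147,143,140,138.3,137.4):
    robot.servo_line([456,304,z],feed=40); o=st(z)
    if o['contact_force'][2]>8: print('STOP'); break
else:
    grip(0.7); st('open')
    robot.servo_line([456,304,230],feed=200)
    robot.movep([640,-209,200],rot(np.radians(40))); robot.hold(.2); st()
    for c in('scene','top'): cv2.imwrite(f"pics/{c}6.png",viewer.read_camera(c)[:,:,::-1])
    for c in('scene','top'):
      for n in('tin_mid','strainer_mid','top_mid'):
        for d in viewer.pinpoint(n,c)[:1]: print(c,n,round(d['confidence'],2),toworld(d['at'],c).round(1))
    a=cv2.imread('pics/top6.png')[220:370,90:290]; b=cv2.imread('pics/scene6.png')[200:350,390:590]
    cv2.imwrite('pics/c6.png',np.hstack([cv2.convertScaleAbs(cv2.resize(x,(400,300),interpolation=cv2.INTER_CUBIC),alpha=1.4) for x in(a,b)]))
```

```text
158 t 39.68 tcp [455.9 303.9 157.8] F [-0.1 -0.6 -1.4] g 0.267
152 t 39.98 tcp [455.8 303.9 151.7] F [ 0.1  0.1 -0.9] g 0.263
147 t 40.26 tcp [455.8 303.9 146.7] F [ 1.2 -0.3 -2.1] g 0.264
143 t 40.51 tcp [455.8 303.9 142.7] F [-0.   0.1 -2.8] g 0.265
140 t 40.76 tcp [455.9 303.9 139.8] F [ 0.2 -0.1 -1.2] g 0.264
138.3 t 41.01 tcp [456.  304.  138.2] F [-1.1 -0.2 -1.7] g 0.268
137.4 t 41.26 tcp [456.  304.  137.4] F [ 0.6 -0.  -1.4] g 0.266
open t 41.98 tcp [456.  304.  137.4] F [-0.6  0.5  0.3] g 0.697
 t 44.77 tcp [ 640.3 -208.   200.2] F [0.2 0.7 0.6] g 0.702
scene tin_mid 0.6 [455.6 306.2  42.9]
scene strainer_mid 0.55 [456.7 303.2  89.7]
scene top_mid 0.9 [457.3 303.3 151.5]
top tin_mid 0.74 [457.5 304.   40.3]
top strainer_mid 0.57 [455.4 305.6  94.2]
top top_mid 0.6 [456.9 305.9 148.8]
```

View pics/c6.png

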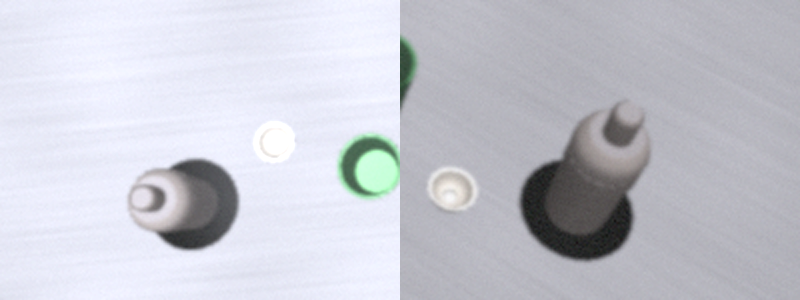

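The top is seated upright with its point at about 150 mm (151 expected). Last is the steel cap.

Run:
```python
from h import *
th=np.radians(40)
robot.servo_line([639.6,-209,9],feed=150); st('down')
grip(0,10); st('grip')
robot.servo_line([639.6,-209,260],feed=200); robot.hold(.2); st('lift')
cv2.imwrite("pics/scene7.png",viewer.read_camera('scene')[:,:,::-1])
robot.movep([456,304,260],rot(th)); robot.hold(.3); st('over')
cv2.imwrite("pics/top7.png",viewer.read_camera('top')[:,:,::-1])
a=cv2.imread('pics/top7.png')[200:380,30:270]; b=cv2.imread('pics/scene7.png')[100:280,80:320]
cv2.imwrite('pics/c7.png',np.hstack([cv2.convertScaleAbs(cv2.resize(x,(400,300),interpolation=cv2.INTER_CUBIC),alpha=1.4) for x in(a,b)]))
```

```text
down t 46.59 tcp [ 640.4 -209.2   10.1] F [-0.6  0.1  0.3] g 0.7
grip t 47.07 tcp [ 639.8 -209.1    9.4] F [ 0.2 -0.1  2.9] g 0.452
lift t 48.67 tcp [ 639.2 -208.9  259. ] F [ 0.2  0.1 -1. ] g 0.451
over t 50.99 tcp [456.3 303.7 259.9] F [-0.2  0.6 -0.8] g 0.449
```

View pics/c7.png

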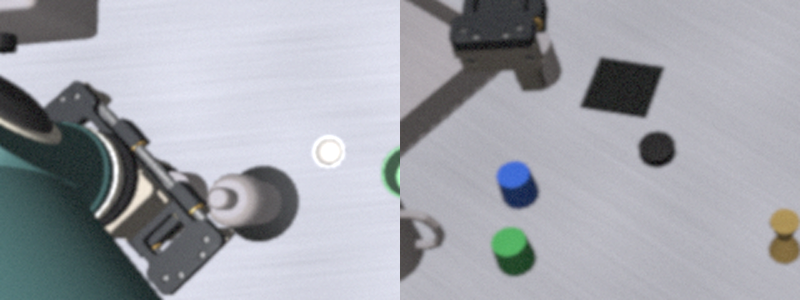

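The steel cap is held, and the blue and green look-alikes are untouched. I'll lower it over the neck.

Run:
```python
from h import *
robot.servo_line([456,304,185],feed=150)
for z in (172,162,154,148,145,143.5,142.6):
    robot.servo_line([456,304,z],feed=40); o=st(z)
    if o['contact_force'][2]>6: print('STOP'); break
else:
    grip(0.75); st('open')
    robot.servo_line([456,304,250],feed=150)
    robot.movep([550,-100,300],rot(np.radians(0))); robot.hold(.2); st()
    for c in('scene','top'): cv2.imwrite(f"pics/{c}8.png",viewer.read_camera(c)[:,:,::-1])
    for c in('scene','top'):
      for n in P:
        if 'mat' in n: continue
        for d in viewer.pinpoint(n,c)[:3]:
            if d['confidence']>.5: print(c,n,round(d['confidence'],2),toworld(d['at'],c).round(1))
    a=cv2.imread('pics/top8.png')[220:370,90:290]; b=cv2.imread('pics/scene8.png')[200:350,390:590]
    cv2.imwrite('pics/c8.png',np.hstack([cv2.convertScaleAbs(cv2.resize(x,(400,300),interpolation=cv2.INTER_CUBIC),alpha=1.4) for x in(a,b)]))
```

```text
172 t 52.17 tcp [455.9 304.  171.9] F [-0.4  0.  -1.1] g 0.45
162 t 52.57 tcp [455.8 303.9 161.6] F [-0.9 -0.3 -0.6] g 0.447
154 t 52.92 tcp [455.8 303.9 153.7] F [-0.3  0.8 -1.3] g 0.453
148 t 53.22 tcp [455.8 303.9 147.7] F [-1.  -0.6 -1.3] g 0.448
145 t 53.47 tcp [455.9 303.9 144.8] F [-0.4 -0.2 -0.5] g 0.453
143.5 t 53.72 tcp [456.  304.  143.5] F [-0.2  0.2 -0.7] g 0.449
142.6 t 53.97 tcp [456.  304.  142.6] F [ 0.8 -0.6 -0.1] g 0.453
open t 54.54 tcp [456.  304.  142.6] F [-0.1  0.1  0.1] g 0.747
 t 57.15 tcp [550.1 -98.7 299.9] F [-0.  -0.1 -0.2] g 0.753
scene tin_mid 0.81 [454.9 304.2  41. ]
scene strainer_mid 0.83 [456.1 304.8  92.7]
scene top_mid 0.59 [455.6 302.3 148.9]
scene cap_mid 0.96 [456.1 303.2 152.8]
scene cap_mid 0.8 [ 719.7 -238.1   21.8]
scene cap_mid 0.68 [ 652.3 -297.7   18.4]
scene tumbler_mid 0.66 [475.3  99.9  37.2]
scene jigger_mid 0.65 [538.6  -1.   29.3]
scene jar_lid_mid 0.7 [ 513.9 -204.8    7.9]
scene dish_mid 0.71 [510.2 205.   10.2]
top tin_mid 0.67 [456.6 302.7  39. ]
top strainer_mid 0.51 [452.8 302.5  98.1]
top top_mid 0.75 [454.8 306.8 153.7]
top cap_mid 0.65 [452.8 306.  152.3]
top tumbler_mid 0.89 [470.3 103.8  38.5]
top tumbler_mid 0.54 [537.5   1.7  30.3]
top jigger_mid 0.67 [535.4   4.3  29.7]
top dish_mid 0.79 [513.6 209.7  11. ]
```

View pics/c8.png

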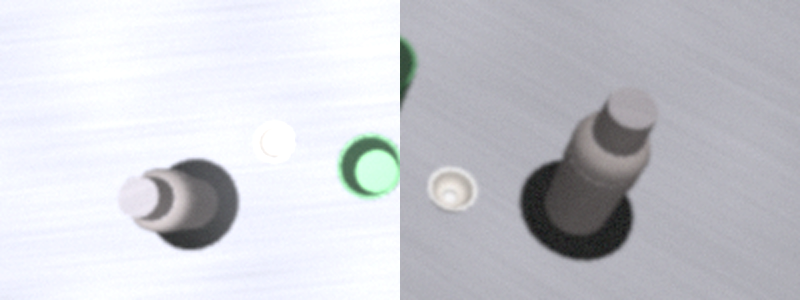

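View pics/scene8.png

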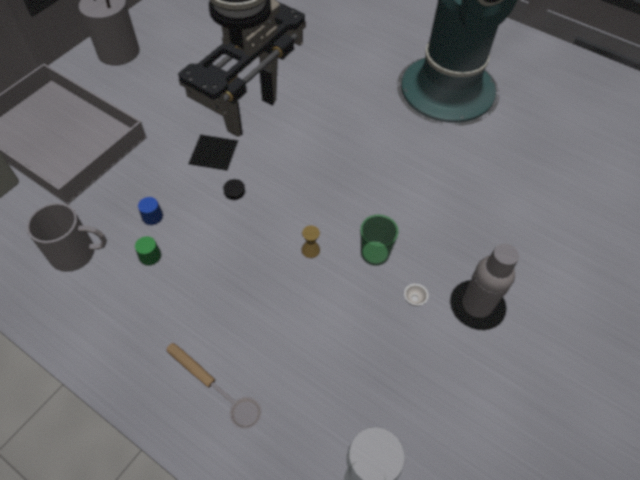

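The assembled shaker stands upright on the round mat at scene (490,285), with the cap over the neck. The tumbler, jigger, lid and dish are where they were. Handing in.

Run:
```python
from h import *
robot.job_done(); st('done')
```

```text
the job is handed in; nothing more can be done
the job is handed in; nothing more can be done
```

I put the shaker together on the round mat in the order tin, strainer, top, steel cap, and handed it in at about 57 s of the 112 s allowed. The system reports no verdict.

**Position and height:** In the last pictures all four parts stand upright around (456, 304) mm, which is my measured mat centre. Heights are the two camera readings, scene camera first, and the detector is good to about 4 mm.

| Part | Measured height (mm) | Expected (mm) |
|---|---|---|
| Tin | 41 / 39 | 41 |
| Strainer | 93 / 98 | 91 |
| Top | 149 / 154 | 151 |
| Cap | 153 / 152 | 153 |

**Force:** No upward contact force showed while I lowered any of the parts into place.

**Other objects:** The tumbler, jigger, jar lid and dish were found within about 5 mm of their starting positions. The top camera did not report the jar lid confidently at the end, so that one rests on the scene camera. The blue and green look-alike caps were not touched, and the arm is clear of everything.

**Disagreements:** The top camera's strainer height of 98 mm had low confidence (0.51) and is 7 mm above expected. The scene camera's 93 mm, the pictures and the heights of the parts above it all show it fully seated.

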